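# Lay out and weigh down shoe patterns for tracing

## Task

Lay out the cream shoe patterns on the pink board for tracing, as seen from the robot: the strap pattern flat and midway between the pinned heel and toe patterns, and the tongue pattern flat and straight in front of the heel pattern (on the robot's side of it) with a 25 mm gap, both with their length running parallel to the sides of the board that lead away from the robot. Then gently set, not drop, the round weight upright on the middle of the strap pattern and the square weight over the round hole of the heel pattern. Do not knock over the glue bottle or the maul.

Things in the scene. Friction and masses are not known exactly. Their poses are not given: they have to be found in the camera images.
- board: Pink fibreboard tracing board lying fixed on the table, 300 (x) x 310 (y) x 6 mm thick, its top 6 mm above the table. Origin at the centre of its underside; its x axis points away from the robot (turned by up to 0.12 rad), y to the robot's left.
- heel_pattern: Heel pattern: fan-shaped cream plastic plate, 70 mm long (x) by about 84 mm wide, wider at the robot's end, 12 mm thick, with a 26 mm round hole through its middle; pinned flat on the board (fixed) with its top 18 mm above the table. Origin on the underside at the hole's centre, 35 mm from its front and back edges; axes parallel to the board's, -x is its front (towards the robot). It lies near the left or the right side of the board.
- toe_pattern: Toe pattern: D-shaped cream plastic plate without a hole, 72 x 72 x 12 mm, straight edge towards the robot, round edge away; pinned flat on the board (fixed) on the other side from the heel pattern, 220 mm from it centre to centre. Origin at the centre of its underside; axes parallel to the board's. The line from its origin to the heel pattern's runs along the board's y.
- strap_pattern: Strap pattern: loose cream plastic plate with two round ends, 120 mm long (x) x 44 mm wide (y) x 12 mm thick, about 45 g. Origin at the centre of its underside. Starts flat on the table beside the board.
- tongue_pattern: Tongue pattern: loose cream plastic plate, one end round (+x) and one square (-x), 70 mm long (x) x 44 mm wide (y) x 12 mm thick, about 30 g. Origin on the underside midway along its length; either end may face the heel pattern. With the 25 mm gap its origin is 95 mm from the heel pattern's. Starts flat on the table beside the board.
- square_weight: Square steel weight, 45 x 45 mm, 30 mm high, about 0.46 kg. Origin at the centre of its underside. Starts upright on the table beside the board.
- round_weight: Round steel weight, upright cylinder 40 mm in diameter, 38 mm high, about 0.37 kg. Origin at the centre of its underside. Starts upright on the table beside the board.
- glue_bottle: Bystander: standing white glue bottle with a black cap, 54 mm in diameter, 130 mm high, on the left of the table. Origin at the centre of its foot.
- maul: Bystander: grey plastic leather maul standing on its head, handle up, head 68 mm in diameter, 155 mm high in all, on the right of the table. Origin at the centre of its foot.
There are look-alikes about, which are no part of the job. Leave any turquoise look-alike of the square_weight alone. Leave any purple look-alike of the tongue_pattern alone.

How it is judged:
By the outcome, as a careful person would: the job done as asked, in the order asked, and still so for the second after the job is handed in, with the robot touching nothing.
It also fails if it takes over 106 s, if anything falls off the work surface, if the arm or the gripper's body presses on something with over 40 N, if the wrist force passes 120 N, or if a joint passes its speed limit or range.

## Robot

A 6-joint arm with a two-finger parallel gripper is mounted at the origin on the work surface. World frame = base frame: x ahead of the robot, y to its left, z up, the work surface at z = 0. Lengths are in mm, angles in rad, forces in N, time in s.
With the tool pointing down it reaches from about 300 to 775 mm from the base axis. Payload 14.6 kg.
Tool frame: the origin (TCP) lies at the very end of the fingers, on their centre line; the grasp point (between the pads) lies 19 mm behind it (manip.grip_point_offset is the distance from the TCP to the grasp point, in mm); z points along the fingers, y is the line along which they close (so a half turn about z gives the same grasp; the last joint's range is limited). The gripper opens to 94 mm and grips with 3 to 60 N. Pads are 16 mm wide; open, the fingers measure 119 mm over their backs; the gripper's body (75 mm by 177 mm) begins 78 mm behind the grasp point.
Start: joints at [1.106, 0.3, 1.521, -0, 1.321, -0.067], TCP at [213.062, 507.044, 205.446] pointing down, gripper open.
Joint ranges: [-3.03, 3.03], [-0.79, 2.21], [0.23, 2.52], [-1.04, 4.18], [0, 3.07], [-2.55, 2.55]. Speed limits (rad/s): [2.22, 2.22, 2.57, 3.14, 3.14, 3.14].

## Interface

Orientations are given as [roll, pitch, yaw] about the fixed x, y, z axes, in that order (R = Rz(yaw) Ry(pitch) Rx(roll)).
In Python, from cell import telemetry, eyes, manip gives the robot as it stands.
- The arm moves only by the tool play_rows, never from a script. Its arguments are lists of equal length, an entry for each row: "translation": the shift along the world's x, y, z in m, a list of three; "yaw": the turn about the world's z in rad. A call has 1 to 12 rows; each row is the pose to reach, as a shift and turn from the pose commanded when the call began; what a row does not reach only later rows make up. A row lasts 1/8 s, in which the tool goes at most 62.5 mm and 10.7 degrees, less where a joint would pass 70% of its speed; a pose out of reach is approached as far as the arm can. A call with a gripper value outside its range is refused whole. "hand" is the opening, from 0 (shut) to 1 (fully open), set as the call begins (left out, the last holds). The fingers move at their own pace and stop on an object; "force" is the grip in N (left out, the last holds). Time passes only in rows, so rows that repeat a pose let the fingers close. It gives the time, the measured TCP pose, the force, the opening and the grip force at its end, in the units of the state.
- telemetry.read_state(): the state, without advancing time (a new reading comes with each control period).
- eyes.camera(name): name is "scene" or "top" or "wrist"; returns a dict with "pixels" (384x512x3 uint8, red, green, blue), "fx", "fy", "cx", "cy" (pixels), "cam_to_world" (4x4, takes a point from camera to world coordinates); the wrist camera has in their place "T_tool_cam" (4x4, takes a point from camera to tool coordinates, whose origin is the TCP and whose axes are the flange's). Camera axes: x right, y up, looking along -z (the intrinsics and any distortion apply to the point x, -y, -z); pixel columns grow to the right and rows downward; lengths in mm; the calibration is good to about 2 mm. A picture is of the moment at which its call begins: read the wrist's pose just before it. There is no depth.
- manip.sign_off(): hands the job in; it is judged then, once.
The state is a dict: "clock": time; "joints": joint angles; "qd": joint speeds; "effort": joint torques, N m; "eef_pos": TCP position; "eef_rot": TCP orientation; "wrist_force": force on the tool from outside, world axes, zero at the start; "moment": the same for the moment, N m; "finger_gap": finger opening in mm; "finger_force": force on a finger pad.
Only numpy, scipy, OpenCV 4.12 (cv2) and the standard library are available. Lean on these libraries where they do the work, as an engineer would, in place of code of your own. Each camera call takes 0.05 s, during which the arm holds its last target. There are 200 camera calls.

## Working session

There is one attempt and no reset: what is moved stays moved. The work goes in short steps, Python scripts to look and compute and a tool call to move; the robot and the scene stay as the last step left them, time stands still between calls to the robot, and variables do not carry over. Pictures are saved under pics/ and viewed, at most 14 in all, crops included, and the job is handed in when it is done.

Besides the shell and the picture viewer there is one more tool, called after ">>>" as name(argument=value, ...) on one line, values as JSON. play_rows: Moves the arm, as the interface text tells. Its arguments: {"type":"object","properties":{"translation":{"type":"array","items":{"type":"array","items":{"type":"number"}}},"yaw":{"type":"array","items":{"type":"number"}},"hand":{"type":"number"},"force":{"type":"number"}},"required":["translation","yaw"]}

```bash
mkdir -p pics; ls; python3 - <<'E'
from cell import telemetry, eyes, manip
import cv2,numpy as np
s=telemetry.read_state(); print({k:np.round(v,3).tolist() for k,v in s.items()})
for n in ("top","scene"):
    c=eyes.camera(n); print(n,[round(float(c[k]),1) for k in("fx","fy","cx","cy")],np.round(c["cam_to_world"],3).tolist(),[k for k in c])
    np.save(f"pics/{n}0.npy",c["pixels"]); cv2.imwrite(f"pics/{n}0.png",cv2.resize(c["pixels"][:,:,::-1],None,fx=1.5,fy=1.5))
E
```

```text
pics
{'clock': 0.0, 'joints': [1.106, 0.3, 1.522, -0.0, 1.321, -0.067], 'qd': [-0.002, 0.0, -0.001, 0.0, -0.0, 0.001], 'effort': [0.003, -53.181, -35.275, 0.071, 0.024, -0.0], 'eef_pos': [212.955, 506.813, 204.872], 'eef_rot': [-3.14, -0.0, 2.744], 'wrist_force': [-0.636, 0.133, 0.109], 'moment': [0.012, -0.019, 0.019], 'finger_force': 0.0, 'finger_gap': 94.249}
top [399.0, 399.0, 252.8, 189.8] [[-0.006, 0.997, -0.074, 384.969], [-1.0, -0.007, -0.005, 0.453], [-0.005, 0.074, 0.997, 1214.365], [0.0, 0.0, 0.0, 1.0]] ['pixels', 'fx', 'fy', 'cx', 'cy', 'cam_to_world']
scene [349.9, 349.9, 253.7, 189.6] [[0.563, -0.59, 0.579, 1021.559], [0.827, 0.412, -0.383, -387.078], [-0.013, 0.695, 0.719, 764.302], [0.0, 0.0, 0.0, 1.0]] ['pixels', 'fx', 'fy', 'cx', 'cy', 'cam_to_world']
```

View pics/top0.png

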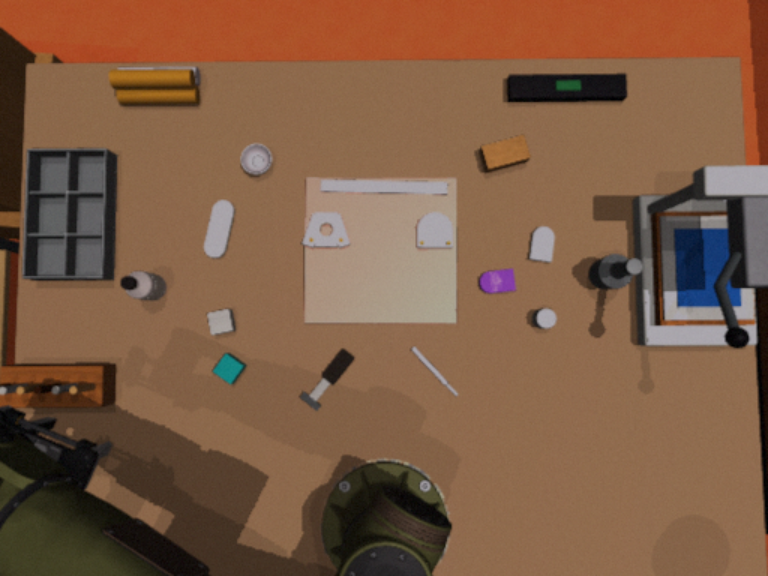

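View pics/scene0.png

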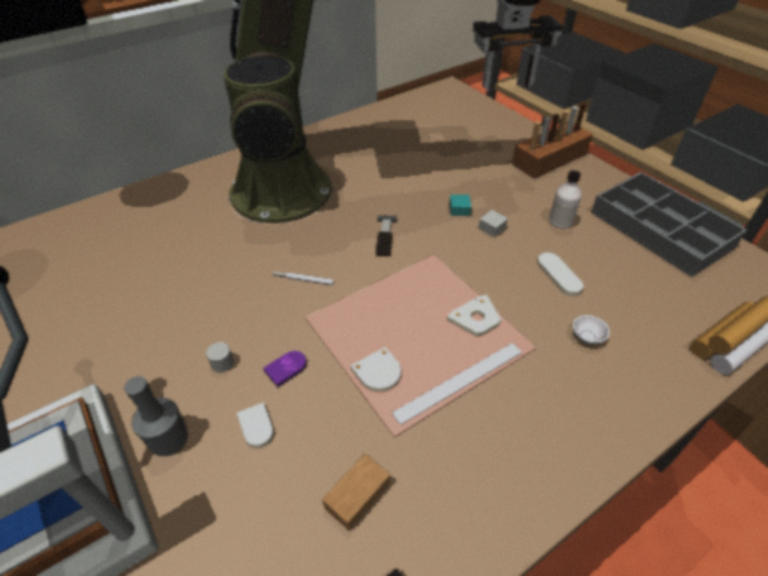

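The top view (1.5x pixels) shows:
- strap (218,229)
- tongue, cream (542,244); the purple one at (497,281) is the look-alike
- square weight, grey steel (221,321); the turquoise one at (228,368) is the look-alike
- round weight (544,319)
- heel with hole (326,230)
- toe (434,231)
- bottle (145,286)
- maul (610,270)

I'll measure these next and make one confirming crop.

```bash
cat > h.py <<'E'
import numpy as np,cv2
from cell import telemetry, eyes, manip
from scipy.spatial.transform import Rotation as R
def ray(c,uv,z,T=None):
    T=np.array(c["cam_to_world"] if T is None else T)
    uv=np.atleast_2d(uv).astype(float)
    d=np.c_[(uv[:,0]-c["cx"])/c["fx"],-(uv[:,1]-c["cy"])/c["fy"],-np.ones(len(uv))]@T[:3,:3].T
    o=T[:3,3]; return (o+d*((z-o[2])/d[:,2])[:,None])[:,:2]
def wrist():
    s=telemetry.read_state(); c=eyes.camera("wrist")
    T=np.eye(4); T[:3,:3]=R.from_euler("xyz",s["eef_rot"]).as_matrix(); T[:3,3]=s["eef_pos"]
    return s,c,T@np.array(c["T_tool_cam"])
def rect(P):
    (c,(w,h),a)=cv2.minAreaRect(P.astype(np.float32))
    if w<h: w,h,a=h,w,a+90
    a=(a+90)%180-90
    return np.round([*c,w,h,a],1)
E
python3 - <<'E'
from h import *
c=eyes.camera("top"); im=c["pixels"]; hsv=cv2.cvtColor(im,cv2.COLOR_RGB2HSV)
m=((hsv[...,1]<70)&(hsv[...,2]>120)).astype(np.uint8)
n,l,st,ce=cv2.connectedComponentsWithStats(m)
Z={0:12}
for i in range(1,n):
    x,y,w,h,a=st[i]
    if a<60 or a>3000 or not(120<x<400) or not 90<y<230: continue
    k=cv2.findContours((l==i).astype(np.uint8),cv2.RETR_EXTERNAL,cv2.CHAIN_APPROX_NONE)[0][0][:,0]
    for z in (12,18,30,38): 
        print((ce[i]*1.5).round(),a,z,rect(ray(c,k,z)), ray(c,ce[i],z).round(1)) if z in(12,18) or a<300 else 0
for n2,p in(("strap",(190/1.5,190/1.5)),):pass
# board
b=cv2.inRange(hsv,(0,30,150),(30,140,255)); b=cv2.morphologyEx(b,cv2.MORPH_OPEN,np.ones((3,3)))
n,l,st,ce=cv2.connectedComponentsWithStats(b); i=1+np.argmax(st[1:,4]); k=cv2.findContours((l==i).astype(np.uint8),0,1)[0]; k=max(k,key=len)[:,0]
print("board",st[i],rect(ray(c,k,6)))
cr=np.hstack([im[120:260,120:260],im[120:260,290:430]]); cv2.imwrite("pics/crop1.png",cv2.resize(cr[:,:,::-1],None,fx=2.8,fy=2.8,interpolation=2))
E
```

```text
[255. 158.] 316 12 [736.1 257.6  62.1  61.   44.6] [[736.  259.2]]
[255. 158.] 316 18 [734.4 256.3  61.8  60.6  44.6] [[734.3 257.9]]
[218. 228.] 537 12 [592.2 333.  120.2  45.4 -12.1] [[592.2 333.1]]
[218. 228.] 537 18 [591.2 331.3 119.6  45.1 -12.1] [[591.2 331.5]]
[542. 244.] 317 12 [ 556.9 -324.6   69.6   44.4   -9.5] [[ 555.3 -324.3]]
[542. 244.] 317 18 [ 556.  -323.    69.3   44.2   -9.5] [[ 554.5 -322.7]]
[546. 318.] 141 12 [ 406.1 -328.2   37.8   36.5   44.1] [[ 406.2 -327.8]]
[546. 318.] 141 18 [ 406.  -326.5   37.6   36.3   44.1] [[ 406.1 -326.1]]
[546. 318.] 141 30 [ 405.8 -323.3   37.2   35.9   44.1] [[ 405.9 -322.9]]
[546. 318.] 141 38 [ 405.6 -321.1   37.    35.7   44.1] [[ 405.8 -320.7]]
[219. 321.] 222 12 [402.9 328.6  46.6  44.2  12. ] [[403.5 328.9]]
[219. 321.] 222 18 [402.8 327.   46.3  44.   12. ] [[403.4 327.3]]
[219. 321.] 222 30 [402.6 323.7  45.9  43.5  12. ] [[403.2 324. ]]
[219. 321.] 222 38 [402.5 321.6  45.5  43.2  12. ] [[403.1 321.8]]
board [ 203  118  102   98 7740] [547.6   3.6 310.  297.9  89.6]
```

View pics/crop1.png

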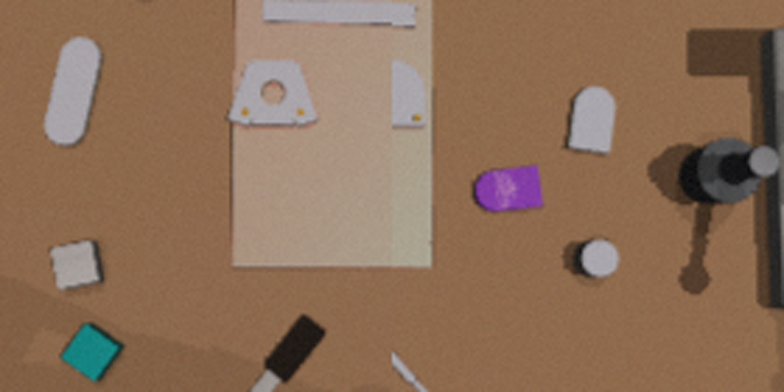

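The crop confirms the cream strap (72,90), the cream tongue (592,120), the grey square weight (77,265) and the round weight (598,258). The purple and turquoise look-alikes are clearly separate. First move: hover over the strap.

>>> play_rows(translation=[[0.379, -0.174, 0], [0.379, -0.174, 0], [0.379, -0.174, 0], [0.379, -0.174, 0], [0.379, -0.174, 0], [0.379, -0.174, 0], [0.379, -0.174, 0], [0.379, -0.174, 0], [0.379, -0.174, 0], [0.379, -0.174, 0], [0.379, -0.174, 0], [0.379, -0.174, 0]], yaw=[0.186, 0.186, 0.186, 0.186, 0.186, 0.186, 0.186, 0.186, 0.186, 0.186, 0.186, 0.186], hand=0.7)

```text
clock: 1.65
eef_pos: [591.7, 333.4, 205.7]
eef_rot: [3.141, 0.0, 2.93]
wrist_force: [0.6, -0.3, 0.1]
finger_gap: 65.8
finger_force: 0.0
```

```bash
cat >> h.py <<'E'
def blobs(c,T,z,lo=60,box=None,ms=70,mv=110):
    hsv=cv2.cvtColor(c["pixels"],cv2.COLOR_RGB2HSV)
    m=((hsv[...,1]<ms)&(hsv[...,2]>mv)).astype(np.uint8)
    for k in cv2.findContours(m,cv2.RETR_EXTERNAL,cv2.CHAIN_APPROX_NONE)[0]:
        k=k[:,0]
        if len(k)<lo: continue
        print("px",k.mean(0).round(),len(k),"edge" if k.min()==0 or k[:,0].max()>510 or k[:,1].max()>382 else "",[(zz,rect(ray(c,k,zz,T)).tolist()) for zz in z])
E
python3 - <<'E'
from h import *
s,c,T=wrist(); print(np.round(s["eef_pos"],1),np.round(s["eef_rot"],3),s["clock"]); print([round(float(c[k]),1) for k in("fx","cx","cy")],np.round(T,2).tolist(),[k for k in c])
blobs(c,T,(12,))
cv2.imwrite("pics/w1.png",c["pixels"][:,:,::-1])
c=eyes.camera("top"); cv2.imwrite("pics/top1.png",cv2.resize(c["pixels"][100:240,185:325,::-1],None,fx=4,fy=4,interpolation=2))
# bottle, maul foot estimates
print(ray(c,[(150/1.5,287/1.5),(605/1.5,272/1.5)],0).round())
E
```

```text
[591.7 333.4 205.7] [3.141 0.    2.93 ] 1.65
[304.2, 259.3, 187.2] [[0.21, -0.94, -0.27, 510.83], [0.98, 0.2, 0.06, 351.24], [0.0, -0.28, 0.96, 385.58], [0.0, 0.0, 0.0, 1.0]] ['pixels', 'fx', 'fy', 'cx', 'cy', 'T_tool_cam']
px [337. 360.] 79  [(12, [919.7, 387.0, 44.4, 29.4, -19.5])]
px [225. 279.] 124  [(12, [739.6, 253.9, 66.3, 65.7, -55.2])]
px [353. 256.] 140  [(12, [743.5, 433.9, 125.3, 3.1, 21.2])]
px [260. 164.] 219  [(12, [591.4, 334.9, 121.6, 45.2, -12.7])]
px [ 70. 176.] 843 edge [(12, [547.3, 58.5, 295.8, 209.5, -0.5])]
px [477. 156.] 827 edge [(12, [635.2, 609.5, 282.8, 72.3, -0.2])]
px [481.  28.] 129 edge [(12, [489.5, 607.3, 66.4, 5.6, 90.0])]
px [371.  33.] 262 edge [(12, [465.7, 493.0, 65.0, 60.1, 10.2])]
px [214.   9.] 119 edge [(12, [404.8, 325.7, 47.3, 29.3, -78.7])]
[[ 474.  474.]
 [ 498. -453.]]
```

View pics/w1.png

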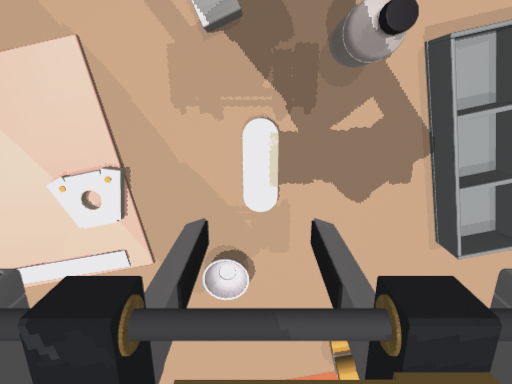

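The wrist view shows the strap at (260,164), free of neighbours, with the bowl at (226,280) and the bottle at (375,30). Descend and grip.

>>> play_rows(translation=[[0, 0, -0.05], [0, 0.001, -0.1], [0, 0.001, -0.15], [0, 0.001, -0.19], [0, 0.001, -0.202], [0, 0.001, -0.203], [0, 0.001, -0.203]], yaw=[-0.005, -0.005, -0.005, -0.005, -0.005, -0.005, -0.005])

```text
clock: 2.62
eef_pos: [592.9, 334.5, 4.4]
eef_rot: [3.14, 0.002, 2.925]
wrist_force: [0.9, 0.7, 0.5]
finger_gap: 66.3
finger_force: 0.0
```

>>> play_rows(translation=[[0, 0, 0], [0, 0, 0], [0, 0, 0], [0, 0, 0], [0, 0, 0], [0, 0, 0.03], [0, 0, 0.06], [0, 0, 0.1]], yaw=[0, 0, 0, 0, 0, 0, 0, 0], hand=0.3, force=20)

```text
clock: 3.62
eef_pos: [591.5, 333.8, 102.4]
eef_rot: [-3.14, -0.002, 2.925]
wrist_force: [0.5, 0.3, 0.5]
finger_gap: 44.0
finger_force: 20.0
```

```bash
python3 - <<'E'
from h import *
c=eyes.camera("top"); np.save("pics/top.npy",c["pixels"]); im=c["pixels"]; hsv=cv2.cvtColor(im,cv2.COLOR_RGB2HSV)
# hole: dark/saturated blob in heel; heel & toe via gray-ness
sub=im[140:172,195:310].astype(int); print("R-B range",np.percentile(sub[...,0]-sub[...,2],[5,25,50,75,95]))
m=((im[...,0].astype(int)-im[...,2])<18)&(im[...,1]>120); m=m.astype(np.uint8); m[:, :200]=0; m[:,308:]=0; m[:115]=0; m[175:]=0
n,l,st,ce=cv2.connectedComponentsWithStats(m)
for i in range(1,n):
    if st[i,4]>80:
        k=cv2.findContours((l==i).astype(np.uint8),cv2.RETR_EXTERNAL,cv2.CHAIN_APPROX_NONE)[0][0][:,0]
        print(st[i],rect(ray(c,k,18)))
cv2.imwrite("pics/top1.png",cv2.resize(im[100:240,180:320,::-1],None,fx=4,fy=4,interpolation=2))
E
```

```text
R-B range [-2. 12. 43. 48. 69.]
[214 120  84  10 665] [674.2  -3.1 253.1  25.1  88.3]
[278 141  24  24 479] [ 586.5 -105.5   70.4   69.6   -0.6]
[202 142  31  23 483] [586.6 113.8  90.9  67.3  89.6]
```

View pics/top1.png

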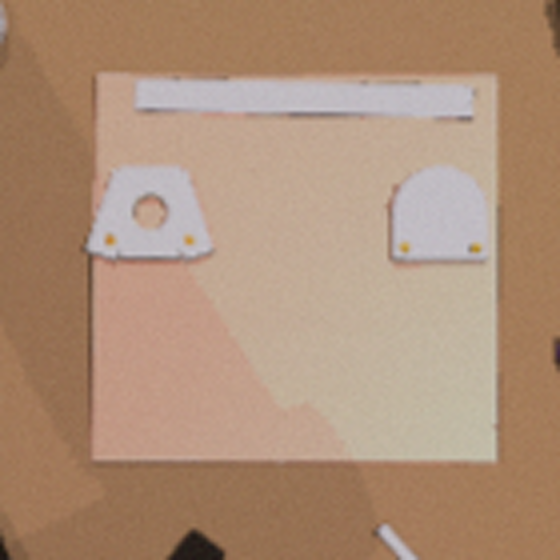

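The crop shows the board nearly square to the image, with the heel hole at (150,211), the toe at (440,215), and no rotation worth speaking of. I'll carry the strap over the midpoint and look from close by.

>>> play_rows(translation=[[0, -0.03, 0.05], [-0.005, -0.09, 0.09], [-0.005, -0.15, 0.09], [-0.005, -0.21, 0.09], [-0.005, -0.27, 0.09], [-0.005, -0.31, 0.09], [-0.005, -0.33, 0.09], [-0.005, -0.33, 0.09], [-0.005, -0.33, 0.09], [-0.005, -0.33, 0.09]], yaw=[0.05, 0.1, 0.15, 0.216, 0.216, 0.216, 0.216, 0.216, 0.216, 0.216])

```text
clock: 4.92
eef_pos: [587.1, 5.3, 192.4]
eef_rot: [3.141, -0.0, -3.141]
wrist_force: [-0.1, 0.1, -0.3]
finger_gap: 43.6
finger_force: 20.0
```

```bash
cat > m.py <<'E'
from h import *
def pats(c,T,show=True):
    im=c["pixels"].astype(int); m=((im[...,0]-im[...,2]<18)&(im[...,1]>110)).astype(np.uint8)
    for k in cv2.findContours(m,cv2.RETR_EXTERNAL,cv2.CHAIN_APPROX_NONE)[0]:
        k=k[:,0]
        if len(k)<60: continue
        a=cv2.contourArea(k); 
        if a<500: continue
        print("px",k.mean(0).round(),a,"edge" if k.min()==0 or k[:,0].max()>510 or k[:,1].max()>382 else "",rect(ray(c,k,18,T)).tolist())
E
python3 - <<'E'
from m import *
s,c,T=wrist(); print(np.round(s["eef_pos"],1),s["eef_rot"]); pats(c,T)
# hole
im=c["pixels"].astype(int); m=((im[...,0]-im[...,2]<18)&(im[...,1]>110)).astype(np.uint8)
ks,hi=cv2.findContours(m,cv2.RETR_CCOMP,cv2.CHAIN_APPROX_NONE)
for k,h in zip(ks,hi[0]):
    if h[3]>=0 and len(k)>20: print("hole",k[:,0].mean(0),rect(ray(c,k[:,0],18,T)))
cv2.imwrite("pics/w2.png",c["pixels"][:,:,::-1])
E
```

```text
[587.1   5.3 192.4] [ 3.14148532e+00 -7.17202724e-05 -3.14077684e+00]
px [257. 299.] 986.0  [768.2, 5.1, 88.2, 37.6, 79.1]
px [451. 279.] 1557.0  [736.5, 261.5, 64.5, 63.1, 11.3]
px [336. 237.] 522.5  [674.4, 102.7, 45.1, 25.0, 89.1]
px [177. 233.] 761.5  [668.9, -97.2, 61.6, 25.3, 87.7]
px [261. 174.] 3122.5  [586.5, 6.4, 89.3, 73.5, 87.8]
px [166. 162.] 3171.0  [584.5, -104.0, 72.6, 71.9, 90.0]
hole [188.08333333 146.91666667] [559.  -77.   10.3   9.6 -46.9]
hole [141.74074074 145.92592593] [ 557.8 -130.6   11.9    9.4  -90. ]
```

View pics/w2.png

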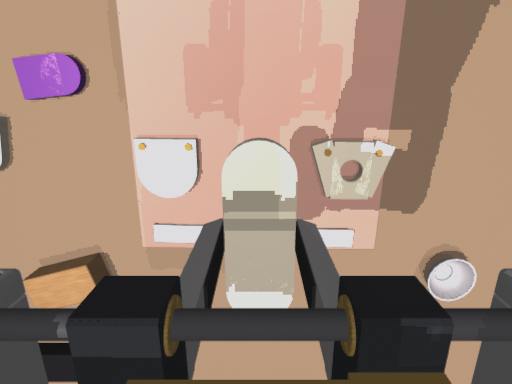

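In the wrist view, the toe is at (166,165) and the heel at (350,170) in shadow, with its hole at (350,170). The strap is held straight between the fingers. I'll take the rays for the pins, the hole and the board edges.

```bash
python3 - <<'E'
from m import *
s,c,T=wrist(); im=c["pixels"]
n=["hpinL","hpinR","tpinL","tpinR","hole","hFL","hFR","hBL","hBR"]
for a,b in zip(n,ray(c,[(327.5,152.5),(379.5,153),(142,146),(188.5,147),(350,170),(313,146),(394,150),(327,199),(373,199)],18,T)): print(a,b.round(1))
g=im.astype(int); 
L=[];Rr=[]
for v in range(20,225,5):
    row=cv2.GaussianBlur(im,(5,5),0)[v].astype(int); rr=row[:,2]-0.45*row[:,0]
    d=np.abs(np.diff(row[:,2]*1.0))
    L.append((110+np.argmax(d[110:150]),v)); Rr.append((360+np.argmax(d[360:415]),v))
for q in(L,Rr):
    W=ray(c,np.array(q)+[.5,0],6,T); x,y=W.T
    for _ in range(4):
        p=np.polyfit(x,y,1); k=np.abs(np.polyval(p,x)-y)<3+10*(_<2); x,y=x[k],y[k]
    print("edge slope",p[0],"y at 550",np.polyval(p,550),len(x))
E
```

```text
hpinL [565.5  86.1]
hpinR [566.1 147.3]
tpinL [ 557.8 -130.8]
tpinR [559.  -76.7]
hole [586.6 114.3]
hFL [557.8  68.7]
hFR [562.5 163.9]
hBL [623.   89.1]
hBR [623.  145.6]
edge slope -0.008481278848212898 y at 550 -147.75818291649063 40
edge slope -0.012900922624908497 y at 550 160.03860263960667 27
```

>>> play_rows(translation=[[-0.001, -0.001, -0.05], [-0.001, -0.001, -0.1], [-0.001, -0.001, -0.14], [-0.001, -0.001, -0.165], [-0.001, -0.001, -0.175], [-0.001, -0.001, -0.18], [-0.001, -0.001, -0.183], [-0.001, -0.001, -0.183], [-0.001, -0.001, -0.183]], yaw=[-0.012, -0.012, -0.012, -0.012, -0.012, -0.012, -0.012, -0.012, -0.012])

```text
clock: 6.15
eef_pos: [586.4, 3.0, 10.0]
eef_rot: [-3.142, 0.001, 3.129]
wrist_force: [0.6, -0.5, -0.6]
finger_gap: 43.8
finger_force: 20.0
```

>>> play_rows(translation=[[0, 0, 0], [0, 0, 0], [0, 0, 0], [0, 0, 0.02], [0, 0, 0.06], [0, 0, 0.12], [0, 0, 0.18], [0, 0, 0.2], [0, 0, 0.2]], yaw=[0, 0, 0, 0, 0, 0, 0, 0, 0], hand=0.65)

```text
clock: 7.28
eef_pos: [586.5, 3.0, 212.1]
eef_rot: [-3.141, 0.004, 3.129]
wrist_force: [-0.4, -0.7, -1.3]
finger_gap: 61.4
finger_force: 0.0
```

```bash
python3 - <<'E'
from m import *
s,c,T=wrist(); print(np.round(s["eef_pos"],1),s["eef_rot"],s["clock"]); pats(c,T)
cv2.imwrite("pics/w3.png",c["pixels"][:,:,::-1])
E
```

```text
[586.5   3.  212.1] [-3.14139363  0.0040153   3.12879261] 7.275
px [447. 266.] 1124.0  [729.8, 264.0, 64.3, 51.2, 70.5]
px [259. 229.] 1536.5  [671.8, 2.7, 128.6, 24.9, 88.2]
px [173. 160.] 2863.5  [584.3, -104.1, 72.4, 71.7, 89.2]
px [258. 163.] 2497.0  [585.6, 3.7, 119.1, 43.1, -1.7]
px [  7. 144.] 788.0 edge [556.8, -304.3, 70.0, 20.6, -14.4]
```

View pics/w3.png

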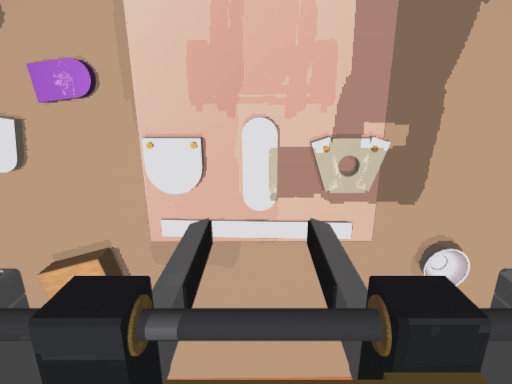

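The strap lies flat at (258,163), within about 2 mm of midway and about 1° of the board. Next, the cream tongue.

>>> play_rows(translation=[[-0.006, -0.06, 0], [-0.012, -0.12, 0], [-0.018, -0.18, 0], [-0.024, -0.24, 0], [-0.03, -0.3, 0], [-0.03, -0.328, 0], [-0.03, -0.328, 0], [-0.03, -0.328, 0], [-0.03, -0.328, 0]], yaw=[-0.05, -0.1, -0.153, -0.153, -0.153, -0.153, -0.153, -0.153, -0.153])

```text
clock: 8.45
eef_pos: [556.3, -323.7, 209.3]
eef_rot: [3.141, -0.0, 2.977]
wrist_force: [0.6, 0.3, 0.0]
finger_gap: 61.3
finger_force: 0.0
```

```bash
python3 - <<'E'
from m import *
s,c,T=wrist(); print(np.round(s["eef_pos"],1),s["eef_rot"],s["clock"]); blobs(c,T,(12,38))
cv2.imwrite("pics/w4.png",c["pixels"][:,:,::-1])
E
```

```text
[ 556.3 -323.7  209.3] [ 3.14137115e+00 -3.12990371e-04  2.97719458e+00] 8.45
px [163. 331.] 95  [(12, [782.8, -506.8, 60.1, 18.1, 80.5]), (38, [761.6, -493.2, 56.0, 16.9, 80.5])]
px [250. 308.] 230  [(12, [762.4, -371.8, 168.0, 0.0, 80.5]), (38, [742.5, -367.5, 156.4, 0.0, 80.5])]
px [ 38. 264.] 202 edge [(12, [648.1, -643.5, 128.5, 35.3, 89.9]), (38, [636.1, -620.5, 119.6, 32.9, 89.9])]
px [336. 237.] 74  [(12, [671.2, -235.4, 61.0, 5.2, 26.8]), (38, [657.7, -240.5, 56.8, 4.8, 26.8])]
px [260. 162.] 159  [(12, [555.7, -322.8, 72.0, 44.8, -8.5]), (38, [550.1, -321.9, 67.1, 41.7, -8.5])]
px [137. 139.] 272  [(12, [496.8, -468.2, 79.1, 71.2, 4.8]), (38, [495.3, -457.3, 73.7, 66.3, 4.8])]
px [ 35. 173.] 530 edge [(12, [503.8, -636.0, 238.3, 121.0, -0.3]), (38, [501.8, -613.5, 221.9, 112.7, -0.3])]
px [457. 151.] 671 edge [(12, [586.5, -84.0, 220.5, 148.3, 3.6]), (38, [578.8, -99.5, 205.3, 138.1, 3.6])]
px [239.  31.] 113  [(12, [399.3, -319.4, 41.7, 41.7, -9.4]), (38, [404.5, -318.7, 38.8, 38.8, -9.4])]
px [ 73. 128.] 669 edge [(12, [500.4, -546.2, 321.8, 81.6, 2.6]), (38, [498.6, -529.9, 299.6, 76.0, 2.6])]
px [400.  18.] 110 edge [(12, [416.4, -145.5, 47.7, 22.6, -29.6]), (38, [420.4, -156.8, 44.4, 21.1, -29.6])]
```

View pics/w4.png

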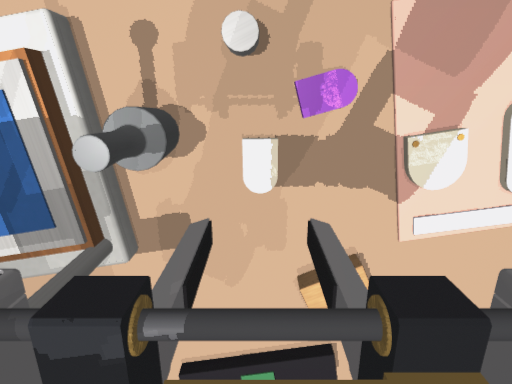

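The cream tongue is at (260,165), with the purple one clear of it at (328,92), the maul at (140,140) and the round weight at (240,31). Grip the cream tongue.

>>> play_rows(translation=[[0, 0, -0.05], [0, 0, -0.1], [0, 0, -0.15], [0, 0, -0.19], [0, 0, -0.204], [0, 0, -0.2065], [0, 0, -0.2065]], yaw=[0.008, 0.008, 0.008, 0.008, 0.008, 0.008, 0.008])

```text
clock: 9.38
eef_pos: [556.9, -325.3, 4.7]
eef_rot: [-3.141, 0.002, 2.984]
wrist_force: [-0.4, -0.2, -0.4]
finger_gap: 61.0
finger_force: 0.0
```

>>> play_rows(translation=[[0, 0, 0], [0, 0, 0], [0, 0, 0], [0, 0, 0], [0, 0, 0], [0, 0, 0.03], [0, 0, 0.08], [0, 0, 0.14], [0, 0, 0.18], [0, 0, 0.18]], yaw=[0, 0, 0, 0, 0, 0, 0, 0, 0, 0], hand=0.3, force=20)

```text
clock: 10.62
eef_pos: [557.0, -325.6, 186.6]
eef_rot: [-3.139, 0.005, 2.984]
wrist_force: [-0.1, -0.1, -0.5]
finger_gap: 43.5
finger_force: 20.0
```

>>> play_rows(translation=[[-0.008, 0.06, 0], [-0.016, 0.12, 0], [-0.024, 0.18, 0], [-0.032, 0.24, 0], [-0.04, 0.3, 0], [-0.05, 0.36, 0], [-0.06, 0.41, 0], [-0.065, 0.435, 0], [-0.065, 0.441, 0], [-0.065, 0.441, 0], [-0.065, 0.441, 0]], yaw=[0.03, 0.06, 0.09, 0.12, 0.146, 0.146, 0.146, 0.146, 0.146, 0.146, 0.146])

```text
clock: 12.0
eef_pos: [491.2, 115.1, 182.6]
eef_rot: [-3.141, -0.0, 3.129]
wrist_force: [0.2, -0.4, -0.7]
finger_gap: 43.6
finger_force: 20.0
```

```bash
python3 - <<'E'
from m import *
s,c,T=wrist(); print(np.round(s["eef_pos"],1),s["eef_rot"],s["clock"]); pats(c,T)
c2=eyes.camera("top"); im=np.vstack([cv2.resize(c["pixels"][100:300,120:400],None,fx=2,fy=2)]); cv2.imwrite("pics/w5.png",im[:,:,::-1])
E
```

```text
[491.2 115.1 182.6] [-3.14137670e+00 -4.53884482e-04  3.12864832e+00] 12.0
px [241. 303.] 636.5  [668.1, 88.4, 78.7, 17.1, 89.2]
px [ 84. 242.] 2671.5  [584.3, -103.9, 73.3, 72.1, -0.6]
px [169. 240.] 2333.0  [575.8, 4.2, 102.2, 44.5, -0.4]
px [255. 189.] 534.0  [513.8, 108.8, 72.5, 19.8, 89.2]
px [459.  88.] 1801.0  [401.4, 332.8, 46.4, 45.5, 11.4]
```

View pics/w5.png

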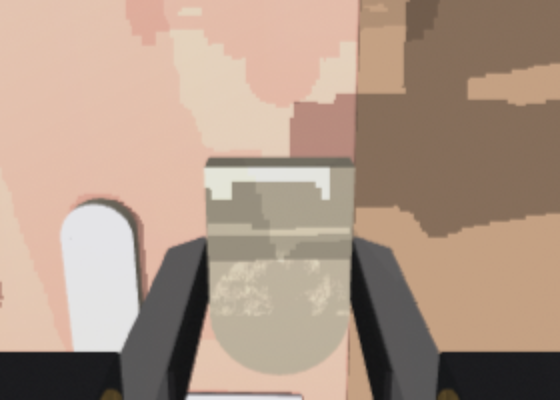

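The tongue hangs straight in the grip, square end toward the robot, and the strap is still straight. Lower and release.

>>> play_rows(translation=[[0.001, 0.001, -0.05], [0.001, 0.001, -0.1], [0.001, 0.001, -0.135], [0.001, 0.001, -0.155], [0.001, 0.001, -0.165], [0.001, 0.001, -0.17], [0.001, 0.001, -0.173], [0.001, 0.001, -0.173], [0.001, 0.001, -0.173]], yaw=[0, 0, 0, 0, 0, 0, 0, 0, 0])

```text
clock: 13.22
eef_pos: [492.3, 117.1, 10.4]
eef_rot: [3.141, 0.001, 3.13]
wrist_force: [-0.6, -0.2, -0.6]
finger_gap: 43.6
finger_force: 20.0
```

>>> play_rows(translation=[[0, 0, 0], [0, 0, 0], [0, 0, 0], [0, 0, 0.02], [0, 0, 0.06], [0, 0, 0.12], [0, 0, 0.18], [0, 0, 0.2], [0, 0, 0.2], [0, 0, 0.2]], yaw=[0, 0, 0, 0, 0, 0, 0, 0, 0, 0], hand=0.65)

```text
clock: 14.48
eef_pos: [491.6, 116.9, 208.5]
eef_rot: [-3.141, -0.002, 3.13]
wrist_force: [0.8, -0.2, -0.2]
finger_gap: 61.3
finger_force: 0.0
```

```bash
python3 - <<'E'
from m import *
s,c,T=wrist(); print(np.round(s["eef_pos"],1),s["eef_rot"],s["clock"]); pats(c,T)
im=np.vstack([cv2.resize(c["pixels"][80:280,120:400],None,fx=2,fy=2)]); cv2.imwrite("pics/w6.png",im[:,:,::-1])
E
```

```text
[491.6 116.9 208.5] [-3.14123182e+00 -2.01284634e-03  3.12973978e+00] 14.475
px [232. 293.] 1045.0  [671.7, 75.4, 104.8, 25.4, 87.9]
px [ 93. 233.] 2349.0  [584.5, -103.9, 72.2, 71.4, 89.3]
px [259. 234.] 2721.0  [585.9, 115.5, 95.5, 71.3, 89.3]
px [170. 228.] 1583.0  [577.5, 4.3, 106.3, 44.5, -0.1]
px [258. 163.] 1414.5  [491.9, 117.6, 70.4, 42.8, -1.6]
px [443.  89.] 1540.5  [401.4, 332.3, 46.5, 45.2, 11.7]
px [438.   8.] 770.5 edge [310.6, 312.3, 45.2, 34.7, 53.8]
```

View pics/w6.png

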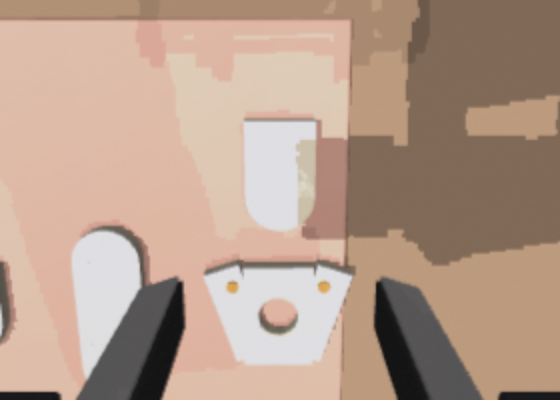

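The tongue is flat and straight in front of the heel: crop (280,175), 94 mm measured between origins, which is about a 24–25 mm gap. Heel hole at crop (278,314). Next, the round weight.

>>> play_rows(translation=[[-0.01, -0.06, 0], [-0.02, -0.12, 0], [-0.03, -0.18, 0], [-0.045, -0.24, 0], [-0.06, -0.3, 0], [-0.07, -0.36, 0], [-0.08, -0.41, 0], [-0.087, -0.437, -0.03], [-0.087, -0.437, -0.06], [-0.087, -0.437, -0.06], [-0.087, -0.437, -0.06]], yaw=[0, 0, 0, 0, 0, 0, 0, 0, 0, 0, 0])

```text
clock: 15.9
eef_pos: [405.4, -319.9, 150.6]
eef_rot: [-3.141, 0.0, 3.13]
wrist_force: [0.4, 0.7, 0.9]
finger_gap: 61.6
finger_force: 0.0
```

```bash
python3 - <<'E'
from m import *
s,c,T=wrist(); print(np.round(s["eef_pos"],1),s["eef_rot"],s["clock"]); blobs(c,T,(38,),mv=120)
cv2.imwrite("pics/w7.png",c["pixels"][:,:,::-1])
E
```

```text
[ 405.4 -319.9  150.6] [-3.14134582e+00  2.47886173e-04  3.13027302e+00] 15.9
px [161. 330.] 67  [(38, [580.2, -435.5, 35.4, 7.0, 89.3])]
px [128. 266.] 134  [(38, [492.5, -462.4, 68.3, 27.9, 89.3])]
px [ 21. 248.] 266 edge [(38, [477.7, -576.0, 137.3, 28.7, -0.2])]
px [468. 239.] 412 edge [(38, [471.8, -105.4, 163.4, 118.1, -0.7])]
px [433. 173.] 75  [(38, [398.8, -145.4, 24.1, 18.4, 89.3])]
px [258. 183.] 119  [(38, [404.7, -318.9, 39.1, 38.4, 89.3])]
px [ 46. 186.] 469 edge [(38, [429.3, -541.2, 165.2, 67.0, 0.1])]
px [475.  70.] 232 edge [(38, [302.6, -121.3, 118.6, 11.9, 44.2])]
```

View pics/w7.png

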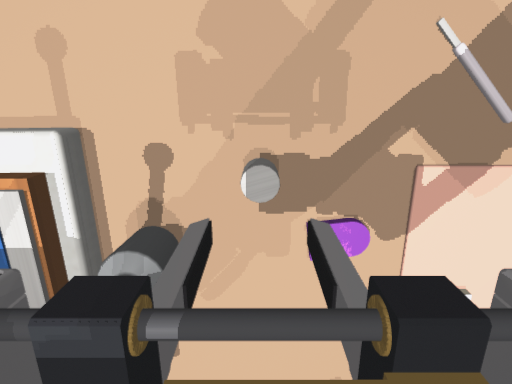

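The round weight is at (260,183), centred under the gripper, and the purple look-alike (345,238) is clear of the fingers. Grip it.

>>> play_rows(translation=[[-0.0005, 0.0005, -0.04], [-0.0005, 0.0005, -0.08], [-0.0005, 0.0005, -0.115], [-0.0005, 0.0005, -0.135], [-0.0005, 0.0005, -0.1425], [-0.0005, 0.0005, -0.1425], [-0.0005, 0.0005, -0.1425]], yaw=[0, 0, 0, 0, 0, 0, 0])

```text
clock: 16.82
eef_pos: [405.1, -319.8, 8.6]
eef_rot: [-3.14, 0.001, 3.13]
wrist_force: [0.4, 0.2, -0.0]
finger_gap: 61.1
finger_force: 0.0
```

>>> play_rows(translation=[[0, 0, 0], [0, 0, 0], [0, 0, 0], [0, 0, 0], [0, 0, 0], [0, 0, 0], [0, 0, 0.03], [0, 0, 0.08], [0, 0, 0.13], [0, 0, 0.15], [0, 0, 0.15]], yaw=[0, 0, 0, 0, 0, 0, 0, 0, 0, 0, 0], hand=0.25, force=35)

```text
clock: 18.2
eef_pos: [404.8, -319.7, 158.1]
eef_rot: [-3.14, 0.001, 3.13]
wrist_force: [0.4, -0.2, -3.8]
finger_gap: 39.5
finger_force: 35.0
```

>>> play_rows(translation=[[0.027, 0.05, 0], [0.06, 0.1, 0], [0.09, 0.15, 0], [0.12, 0.2, 0], [0.15, 0.25, 0], [0.17, 0.29, 0], [0.178, 0.315, 0], [0.181, 0.324, 0], [0.181, 0.324, 0], [0.181, 0.324, 0], [0.181, 0.324, 0]], yaw=[0, 0, 0, 0, 0, 0, 0, 0, 0, 0, 0])

```text
clock: 19.58
eef_pos: [585.4, 3.7, 157.4]
eef_rot: [-3.142, 0.0, 3.129]
wrist_force: [-0.3, -0.3, -3.5]
finger_gap: 39.4
finger_force: 35.0
```

```bash
python3 - <<'E'
from m import *
s,c,T=wrist(); print(np.round(s["eef_pos"],1),s["eef_rot"],s["wrist_force"]); pats(c,T)
E
```

```text
[585.4   3.7 157.4] [-3.14154771e+00  1.66435944e-05  3.12863470e+00] [-0.2964346  -0.26219881 -3.46122886]
px [472. 292.] 1409.0  [730.1, 259.5, 58.0, 50.6, 89.2]
px [260. 269.] 1372.0  [702.1, 3.1, 81.1, 36.5, 89.2]
px [343. 250.] 758.0  [674.3, 98.6, 52.7, 24.6, 89.2]
px [172. 247.] 893.0  [667.7, -96.2, 62.7, 24.4, 89.2]
px [159. 172.] 3816.0  [584.7, -104.2, 72.7, 72.6, -0.8]
px [253. 162.] 1866.5  [572.4, 3.9, 92.7, 43.5, -0.1]
```

>>> play_rows(translation=[[0, 0, -0.03], [0, 0, -0.06], [0, 0, -0.09], [0, 0, -0.11], [0, 0, -0.12], [0, 0, -0.125], [0, 0, -0.128], [0, 0, -0.129], [0, 0, -0.13], [0, 0, -0.13], [0, 0, -0.13]], yaw=[0, 0, 0, 0, 0, 0, 0, 0, 0, 0, 0])

```text
clock: 21.0
eef_pos: [585.6, 4.5, 27.6]
eef_rot: [-3.142, 0.0, 3.13]
wrist_force: [-0.3, 0.1, -3.1]
finger_gap: 39.5
finger_force: 35.0
```

>>> play_rows(translation=[[0, 0, -0.0005], [0, 0, -0.001], [0, 0, -0.0013], [0, 0, -0.0013], [0, 0, -0.0013]], yaw=[0, 0, 0, 0, 0])

```text
clock: 21.62
eef_pos: [585.6, 4.5, 26.2]
eef_rot: [-3.142, -0.0, 3.13]
wrist_force: [1.0, -0.5, -2.6]
finger_gap: 39.6
finger_force: 35.0
```

>>> play_rows(translation=[[0, 0, -0.0004], [0, 0, -0.0007], [0, 0, -0.0007], [0, 0, -0.0007]], yaw=[0, 0, 0, 0])

```text
clock: 22.12
eef_pos: [585.6, 4.5, 25.7]
eef_rot: [-3.142, 0.0, 3.13]
wrist_force: [-3.7, -0.7, 3.5]
finger_gap: 39.5
finger_force: 35.0
```

Contact felt: the vertical force went from -3 to +3.5 N. Release and rise.

>>> play_rows(translation=[[0, 0, 0], [0, 0, 0], [0, 0, 0], [0, 0, 0], [0, 0, 0.02], [0, 0, 0.06], [0, 0, 0.12], [0, 0, 0.17], [0, 0, 0.18], [0, 0, 0.18]], yaw=[0, 0, 0, 0, 0, 0, 0, 0, 0, 0], hand=0.7)

```text
clock: 23.38
eef_pos: [585.5, 4.5, 205.1]
eef_rot: [-3.142, -0.0, 3.13]
wrist_force: [-0.5, -0.1, -1.4]
finger_gap: 65.8
finger_force: 0.0
```

```bash
python3 - <<'E'
from m import *
s,c,T=wrist(); print(np.round(s["eef_pos"],1),s["clock"]); pats(c,T)
cv2.imwrite("pics/w8.png",c["pixels"][:,:,::-1])
E
```

```text
[585.5   4.5 205.1] 23.375
px [449. 268.] 930.0  [726.0, 264.9, 64.3, 43.4, 73.3]
px [259. 232.] 1660.0  [671.8, 4.3, 135.0, 24.7, 88.1]
px [170. 163.] 2923.5  [584.3, -104.2, 72.4, 71.9, 89.3]
px [257. 165.] 2615.0  [585.4, 4.2, 118.5, 43.9, -0.4]
```

View pics/w8.png

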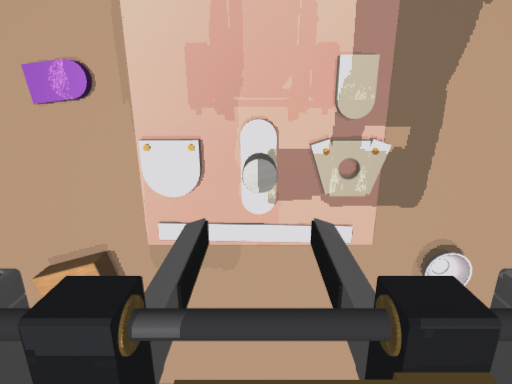

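The round weight stands at (260,173) on the middle of the strap. Next, the square weight.

>>> play_rows(translation=[[-0.03, 0.05, 0], [-0.06, 0.1, 0], [-0.09, 0.15, 0], [-0.12, 0.2, 0], [-0.15, 0.25, 0], [-0.17, 0.29, 0], [-0.183, 0.319, -0.02], [-0.183, 0.319, -0.05], [-0.183, 0.319, -0.05], [-0.183, 0.319, -0.05]], yaw=[0.03, 0.06, 0.1, 0.15, 0.2, 0.213, 0.213, 0.213, 0.213, 0.213], hand=0.75)

```text
clock: 24.68
eef_pos: [402.8, 323.3, 155.7]
eef_rot: [-3.141, -0.0, -2.941]
wrist_force: [-0.6, -0.5, 0.5]
finger_gap: 70.5
finger_force: 0.0
```

```bash
python3 - <<'E'
from m import *
s,c,T=wrist(); print(np.round(s["eef_pos"],1),s["eef_rot"],s["clock"]); blobs(c,T,(30,),mv=120)
cv2.imwrite("pics/w9.png",c["pixels"][:,:,::-1])
E
```

```text
[402.8 323.3 155.7] [-3.14146761e+00 -2.87977125e-04 -2.94094882e+00] 24.675
px [387. 270.] 150  [(30, [476.6, 486.5, 49.2, 41.8, 49.1])]
px [260. 179.] 167  [(30, [401.0, 325.5, 46.9, 45.3, 10.4])]
px [ 50. 207.] 527 edge [(30, [496.3, 114.9, 207.5, 115.6, -0.6])]
px [244.  69.] 64  [(30, [298.4, 288.7, 40.1, 1.3, -34.0])]
px [81.  8.] 79 edge [(30, [274.4, 136.6, 30.6, 17.6, -38.9])]
```

View pics/w9.png

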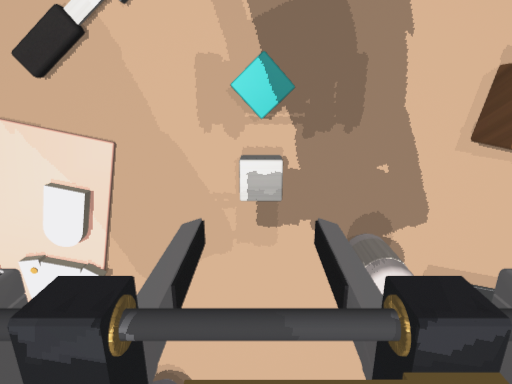

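The square steel weight is at (261,180), with the turquoise look-alike apart from it at (263,85) and the bottle at (380,262) clear. Grip it.

>>> play_rows(translation=[[-0.001, 0.001, -0.04], [-0.001, 0.001, -0.08], [-0.001, 0.001, -0.115], [-0.001, 0.001, -0.14], [-0.001, 0.001, -0.1505], [-0.001, 0.001, -0.1505], [-0.001, 0.001, -0.1505]], yaw=[-0.003, -0.003, -0.003, -0.003, -0.003, -0.003, -0.003])

```text
clock: 25.6
eef_pos: [402.2, 324.9, 6.1]
eef_rot: [3.141, 0.002, -2.944]
wrist_force: [-0.3, -0.2, -0.7]
finger_gap: 70.5
finger_force: 0.0
```

>>> play_rows(translation=[[0, 0, 0], [0, 0, 0], [0, 0, 0], [0, 0, 0], [0, 0, 0], [0, 0, 0], [0, 0, 0.03], [0, 0, 0.08], [0, 0, 0.13], [0, 0, 0.15], [0, 0, 0.15]], yaw=[0, 0, 0, 0, 0, 0, 0, 0, 0, 0, 0], hand=0.3, force=40)

```text
clock: 26.98
eef_pos: [401.7, 324.7, 155.4]
eef_rot: [3.141, 0.001, -2.943]
wrist_force: [0.2, -0.2, -5.0]
finger_gap: 44.4
finger_force: 40.0
```

>>> play_rows(translation=[[0.04, -0.04, 0], [0.08, -0.08, 0], [0.12, -0.13, 0], [0.15, -0.17, 0], [0.175, -0.195, 0], [0.1845, -0.2095, 0], [0.1845, -0.2095, 0], [0.1845, -0.2095, 0], [0.1845, -0.2095, 0]], yaw=[-0.04, -0.08, -0.12, -0.17, -0.21, -0.21, -0.21, -0.21, -0.21])

```text
clock: 28.1
eef_pos: [585.5, 116.0, 154.9]
eef_rot: [3.142, -0.0, 3.131]
wrist_force: [-0.3, 0.1, -4.3]
finger_gap: 45.0
finger_force: 40.0
```

>>> play_rows(translation=[[0, 0, -0.03], [0, 0, -0.06], [0, 0, -0.09], [0, 0, -0.11], [0, 0, -0.12], [0, 0, -0.125], [0, 0, -0.128], [0, 0, -0.13], [0, 0, -0.13], [0, 0, -0.13]], yaw=[0, 0, 0, 0, 0, 0, 0, 0, 0, 0])

```text
clock: 29.35
eef_pos: [586.2, 115.0, 25.2]
eef_rot: [3.142, 0.0, 3.13]
wrist_force: [0.6, 0.9, -4.4]
finger_gap: 44.6
finger_force: 40.0
```

>>> play_rows(translation=[[0, 0, -0.0006], [0, 0, -0.0012], [0, 0, -0.0015], [0, 0, -0.0015], [0, 0, -0.0015]], yaw=[0, 0, 0, 0, 0])

```text
clock: 29.98
eef_pos: [586.0, 115.0, 23.4]
eef_rot: [-3.142, -0.0, 3.13]
wrist_force: [0.3, 0.1, -4.6]
finger_gap: 44.8
finger_force: 40.0
```

>>> play_rows(translation=[[0, 0, -0.0003], [0, 0, -0.0005], [0, 0, -0.0005], [0, 0, -0.0005]], yaw=[0, 0, 0, 0])

```text
clock: 30.48
eef_pos: [586.1, 115.0, 23.2]
eef_rot: [-3.142, 0.0, 3.13]
wrist_force: [-3.0, -0.9, 1.4]
finger_gap: 44.7
finger_force: 40.0
```

Contact felt. Release, rise and check.

>>> play_rows(translation=[[0, 0, 0], [0, 0, 0], [0, 0, 0], [0, 0, 0], [0, 0, 0.02], [0, 0, 0.06], [0, 0, 0.12], [0, 0, 0.17], [-0.05, 0, 0.2], [-0.1, 0, 0.2], [-0.1, 0, 0.2], [-0.1, 0, 0.2]], yaw=[0, 0, 0, 0, 0, 0, 0, 0, 0, 0, 0, 0], hand=0.75)

```text
clock: 31.98
eef_pos: [486.7, 115.1, 224.2]
eef_rot: [3.141, 0.002, 3.13]
wrist_force: [0.4, -0.8, 0.1]
finger_gap: 70.3
finger_force: 0.0
```

```bash
python3 - <<'E'
from m import *
s,c,T=wrist(); print(np.round(s["eef_pos"],1),s["clock"]); pats(c,T)
c2=eyes.camera("scene"); a=cv2.resize(c2["pixels"][110:310,130:430],(600,400)); b=cv2.resize(c["pixels"][100:300],None,fx=1,fy=1)
o=np.zeros((600,600,3),np.uint8); o[:400]=a; o[400:600,:512]=b; cv2.imwrite("pics/w10.png",o[:,:,::-1])
E
```

```text
[486.7 115.1 224.2] 31.975
px [228. 289.] 1132.0  [671.5, 66.7, 122.3, 25.4, 89.2]
px [101. 231.] 2193.0  [584.3, -103.9, 72.7, 72.1, -0.7]
px [263. 230.] 1807.0  [587.1, 116.4, 95.3, 74.1, -89.3]
px [175. 215.] 815.5  [553.7, 4.1, 57.4, 44.6, 1.7]
px [260. 164.] 1421.5  [491.3, 117.7, 70.7, 43.2, -1.5]
px [435.  11.] 1101.0 edge [306.7, 314.8, 45.3, 43.9, 54.6]
px [87. 24.] 500.0 edge [321.0, -78.1, 75.6, 8.4, 42.7]
```

View pics/w10.png

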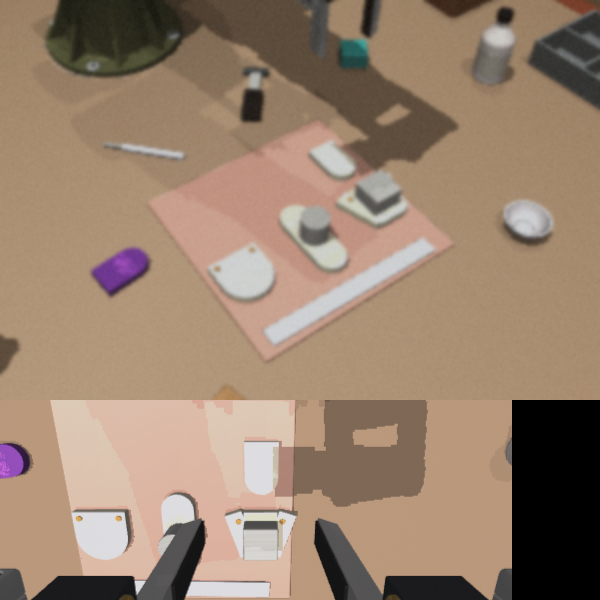

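The picture shows the strap with the round weight upright (315,225), the square weight flat over the heel's hole (378,193) and the tongue in front of it (332,158). The bottle is standing and the arm is clear of everything. Handing in.

```bash
python3 -c "
from cell import manip
print(manip.sign_off())"
```

```text
the job is handed in; nothing more can be done
None
```

I handed the job in at about 32 s: strap and tongue are each within about 2 mm of target, with the round weight set on the strap and the square weight over the heel's hole; nothing was knocked over.

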